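# Switch on the heat lamp at the kitchen window

## Task

Switch on the heat lamp: on the aluminium switch box with the red plate, push the white bat toggle over its centre so that it snaps to the opposite side and stays there. Leave the fan switch, on the box with the blue plate, as it is, and do not shift or tip the tall glass canister.

Things in the scene. Friction and masses are not known exactly. Their poses are not given: they have to be found in the camera images.
- lamp_box: heat lamp's switch box, fixed, any yaw: aluminium, 110 (x) by 90 (y) by 55 mm high, red plate and white bat on top. Origin: centre of underside, z up. Mid-top a 26 mm wide steel collar rises to 65 mm; the bat pivots there, 65 mm above the origin, on an axis along the box's y. The fan box is alike but its plate is blue, 280 mm or more away. Other things within 150 mm of this bat are below 120 mm
- lamp_bat (a joint): white bat toggle of the red-plated lamp box, 61 mm long from its pivot, 15 mm thick. Angle (rad): 0 = off, as it starts, leaning 26 degrees to the box's -x (tip 26 mm to that side, 120 mm above the sill); 0.45 upright; 0.9 = on, leaning as far to the box's +x. Sprung over centre: resists with up to about 4 N at the tip; once past upright it snaps to the far side by itself
- fan_bat (a joint): angle of the white bat toggle on the fan's blue-plated switch box (rad), the same kind of switch: 0 = off, as it starts and must stay; 0.9 = on
- canister: tall borosilicate glass canister with a clamped glass lid, standing loose near the far edge of the sill, 105 mm in diameter and 220 mm high, about 0.7 kg. Origin: centre of its underside, z up. A bystander, not to be disturbed
Not all that is in view belongs to the job. Leave any orange look-alike of the part that bears fan_bat alone.

How it is judged:
By the outcome, as a careful person would: the job done as asked, in the order asked, and still so for the second after the job is handed in, with the robot touching nothing.
It also fails if it takes over 29 s, if anything falls off the work surface, if the arm or the gripper's body presses on something with over 40 N, if the wrist force passes 120 N, or if a joint passes its speed limit or range.

## Robot

A 7-joint arm with a two-finger parallel gripper is mounted at the origin on the work surface. World frame = base frame: x ahead of the robot, y to its left, z up, the work surface at z = 0. Lengths are in m, angles in rad, forces in N, time in s.
With the tool pointing down it reaches from about 0.4 to 0.85 m from the base axis. Payload 10.4 kg.
Tool frame: the origin (TCP) lies between the finger pads; the fingertips stand 22 mm ahead of it and the grasp point (between the pads) lies 3 mm ahead of it; z points along the fingers, y is the line along which they close (so a half turn about z gives the same grasp; the last joint's range is limited). The gripper opens to 85 mm and grips with 20 to 120 N. Pads are 22 mm wide; open, the fingers measure 114 mm over their backs; the gripper's body (76 mm by 85 mm) begins 54 mm behind the grasp point. The pads swing forward as they close: fully open they stand 13 mm farther back than shut.
Start: joints at [-1.331, 0.332, -0.065, 1.46, 0.022, 1.35, -0.088], TCP at [0.162, 0.604, 0.253] pointing down, gripper open.
Joint ranges: [-2.6, 2.6], [-0.5, 2.12], [-1.47, 1.34], [0.16, 2.42], [-1.27, 4.41], [0.06, 2.06], [-2.6, 2.6]. Speed limits (rad/s): [2.22, 2.22, 2.79, 2.79, 3.14, 3.14, 3.14].

## Interface

Orientations are given as a unit quaternion [x, y, z, w].
In Python, from workcell import manip, camera, ticket, boxes_of, outline_of gives the robot as it stands.
- The arm moves only by the tool carry_out, never from a script. Its argument "deltas" is a list of rows, each a list of 5 numbers: the shift along the tool's x, y, z as a fraction of full scale, then the turn about the tool's z as a fraction of full scale, then the opening, from -1 (shut) to 1 (fully open), so that 0 is half open. In form: [[tx, ty, tz, spin, gripper], ...]. A call has 1 to 20 rows; each row is the pose to reach, as a shift and turn from the pose commanded when the call began, along the tool's axes at that moment; what a row does not reach only later rows make up. Full scale, the value 1, is 150 mm for a shift and 30 degrees for a turn. A row lasts 1/8 s, in which the tool goes at most 62.5 mm and 10.7 degrees, less where a joint would pass 70% of its speed; a pose out of reach is approached as far as the arm can. A call with a number of a shift or a turn outside -1 to 1 is refused whole. A call with a gripper value outside its range is refused whole. The fingers move at their own pace and stop on an object; "force" is the grip in N (left out, the last holds). Time passes only in rows, so rows that repeat a pose let the fingers close. It gives the time, the measured TCP pose, the force, the opening and the grip force at its end, in the units of the state.
- manip.get_obs(): the state, without advancing time (a new reading comes with each control period).
- camera(name): name is "side" or "top"; returns a dict with "img" (384x512x3 uint8, red, green, blue), "depth" (384x512 float32, m along the optical axis (not along the pixel's ray), 0 where there is no reading), "vertical_fov" (degrees; the focal length in pixels is half the picture's height over the tangent of half this angle, whatever the lens; pixels are square), "cx", "cy" (the principal point, pixels), "R" (3x3) and "t" (3): a world point X has camera coordinates R X + t. Camera axes: x right, y down, z forward; pixel columns grow to the right and rows downward; lengths in m; the calibration is good to about 2 mm. A picture is of the moment at which its call begins.
- ticket.hand_in(): hands the job in; it is judged then, once.
Trained networks look in a picture, given as the dict that the camera call returned (one of the last four; its "shot" number tells which), for a name from the list of things; names that differ only in an ending like _2 or _b are one class to them, and where a whole thing is asked for, a point or a joint stands for the part that bears it (a point fixed in the world has none). Each returns a list of dicts, best first, with "conf" (0 to 1); they miss things now and then, are a little off and sometimes report something else, mostly with a low value. They report only what shows in the picture. A call takes as long as a camera call. They do not tell look-alikes from the thing itself.
- boxes_of(query, picture): "position" ([x, y, z] in m, in world coordinates, good to about 4 mm: the middle of the surface that is visible of it).
- outline_of(query, picture): "region" (384x512 bool, what is visible of it).
The state is a dict: "clock": time; "joint_pos": joint angles; "joint_velocities": joint speeds; "tau": joint torques, N m; "position": TCP position; "ee_rot": TCP orientation; "ft_force": force on the tool from outside, world axes, zero at the start; "torque": the same for the moment, N m; "grip_width": opening from 0.0 (shut) to 1.0 (fully open); "grasp_force": force on a finger pad.
Only numpy, scipy, OpenCV 4.12 (cv2) and the standard library are available. Lean on these libraries where they do the work, as an engineer would, in place of code of your own. Each camera call takes 0.05 s, during which the arm holds its last target. There are 200 camera calls.

## Working session

There is one attempt and no reset: what is moved stays moved. The work goes in short steps, Python scripts to look and compute and a tool call to move; the robot and the scene stay as the last step left them, time stands still between calls to the robot, and variables do not carry over. Pictures are saved under pics/ and viewed, at most 10 in all, crops included, and the job is handed in when it is done.

Besides the shell and the picture viewer there is one more tool, called after ">>>" in YAML: its name, and indented under it one key for each argument. carry_out: Moves the arm, as the interface text tells. Its arguments: {"type":"object","properties":{"deltas":{"type":"array","items":{"type":"array","items":{"type":"number"}}},"force":{"type":"number"}},"required":["deltas"]}

```bash
mkdir -p pics; cat > h.py <<'E'
import numpy as np,cv2
from workcell import manip,camera,ticket,boxes_of,outline_of
def f(p): return p["img"].shape[0]/2/np.tan(np.radians(p["vertical_fov"])/2)
def pix(p,X):
    c=p["R"]@np.array(X)+p["t"]; return (f(p)*c[0]/c[2]+p["cx"],f(p)*c[1]/c[2]+p["cy"])
def world(p):
    v,u=np.mgrid[:384,:512]; d=p["depth"]
    c=np.stack([(u-p["cx"])/f(p)*d,(v-p["cy"])/f(p)*d,d],-1)
    return (c-p["t"])@p["R"]
E
python3 - <<'E'
from h import *
ims=[]
for n in("top","side"):
    p=camera(n); ims.append(p["img"])
    for q in("lamp_box","lamp_bat","fan_bat","canister"):
        for r in boxes_of(q,p): print(n,q,round(r["conf"],2),np.round(r["position"],3),np.round(pix(p,r["position"])))
    np.savez("pics/"+n,w=world(p),img=p["img"],d=p["depth"])
    cv2.imwrite(f"pics/{n}.png",cv2.cvtColor(p["img"],cv2.COLOR_RGB2BGR))
    print(n, np.round(p["R"],2).tolist(),np.round(p["t"],2))
o=manip.get_obs(); print(o["clock"],o["position"],o["ee_rot"],o["grip_width"])
E
```

```text
top lamp_box 0.82 [ 0.524 -0.21   0.055] [345. 208.]
top fan_bat 0.62 [ 0.77  -0.015  0.215] [267.  92.]
top fan_bat 0.61 [0.339 0.167 0.119] [187. 286.]
top fan_bat 0.37 [0.523 0.196 0.122] [176. 206.]
top canister 0.59 [ 0.767 -0.02   0.212] [269.  94.]
top [[0.01, -1.0, -0.02], [-1.0, -0.01, -0.07], [0.07, 0.02, -1.0]] [0.01 0.56 1.19]
side lamp_box 0.98 [ 0.522 -0.23   0.059] [257. 282.]
side lamp_bat 0.7 [ 0.535 -0.216  0.108] [262. 262.]
side fan_bat 0.53 [0.521 0.191 0.112] [234. 135.]
side fan_bat 0.53 [0.33  0.162 0.109] [162. 150.]
side canister 0.67 [ 0.768 -0.052  0.168] [354. 172.]
side [[0.99, -0.15, -0.0], [-0.11, -0.71, -0.7], [0.11, 0.69, -0.72]] [-0.57  0.13  1.01]
0.5 [0.16231923 0.60353657 0.25325769] [ 1.31000300e-01  9.91382328e-01 -3.15708677e-05 -1.92727976e-05] 0.996657932427433
```

View pics/top.png

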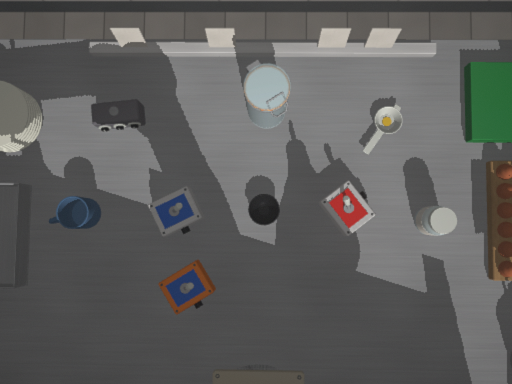

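View pics/side.png

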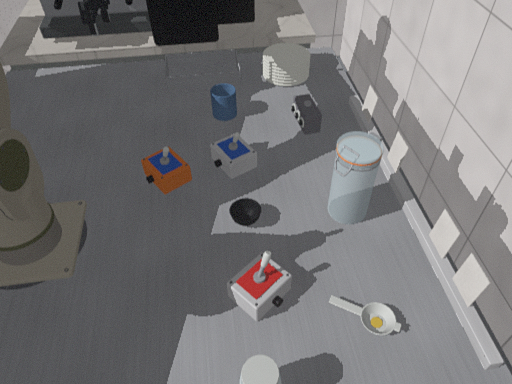

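The top view shows three switch boxes. The red plate on aluminium is at (349,208), the blue plate on aluminium (the fan) at (176,210), and the orange look-alike at (187,287). The red-plated one is the lamp. The canister is at (267,95). I'll confirm the lamp with one crop and measure it.

```bash
python3 - <<'E'
from h import *
t=np.load("pics/top.npz"); w,img=t["w"],t["img"].astype(int)
near=np.hypot(w[...,0]-.524,w[...,1]+.215)<.11
red=near&(img[...,0]>120)&(img[...,1]<70)
top=near&(w[...,2]>.045)&(w[...,2]<.062)
for n,m in(("red",red),("top",top)):
    r=cv2.minAreaRect(w[m][:,:2].astype(np.float32)*1000); print(n,m.sum(),r,cv2.boxPoints(r).round().tolist())
hi=near&(w[...,2]>.07)
for s in("top","side"):
    t2=np.load(f"pics/{s}.npz"); W=t2["w"]; n2=np.hypot(W[...,0]-.524,W[...,1]+.215)<.08
    for a in(.07,.085,.1,.112):
        m=n2&(W[...,2]>a)&(W[...,2]<a+.014); print(s,a,m.sum(),W[m].mean(0).round(4) if m.any() else"")
# tall things on the way
p=w[(w[...,2]>.1)&(w[...,0]<.9)&(w[...,0]>.2)&(w[...,1]<.4)]
_,lab,st,c=cv2.connectedComponentsWithStats(((w[...,2]>.09)&(w[...,0]>.2)).astype(np.uint8))
for i in range(1,len(st)):
    if st[i,4]>25: print(c[i].round(),np.percentile(w[lab==i],[2,98],axis=0).round(3).tolist())
a=cv2.resize(t["img"][165:255,300:400],None,fx=4,fy=4,interpolation=cv2.INTER_CUBIC)
b=cv2.resize(np.load("pics/side.npz")["img"][235:325,210:310],None,fx=4,fy=4,interpolation=cv2.INTER_CUBIC)
cv2.imwrite("pics/crop.png",np.hstack([a,b])[...,::-1])
E
```

```text
red 578 ((526.8468627929688, -217.17967224121094), (77.36082458496094, 59.11220932006836), 38.17625045776367) [[478.0, -218.0], [515.0, -264.0], [576.0, -217.0], [539.0, -170.0]]
top 1487 ((526.4993896484375, -217.97369384765625), (110.27498626708984, 91.1380844116211), 37.81100082397461) [[455.0, -216.0], [511.0, -288.0], [598.0, -220.0], [542.0, -148.0]]
top 0.07 10 [ 0.5262 -0.2174  0.0743]
top 0.085 9 [ 0.5315 -0.2103  0.0923]
top 0.1 10 [ 0.5364 -0.2065  0.1083]
top 0.112 42 [ 0.5445 -0.2025  0.1191]
side 0.07 27 [ 0.5309 -0.2179  0.0772]
side 0.085 30 [ 0.5361 -0.2144  0.0923]
side 0.1 44 [ 0.5408 -0.2115  0.1072]
side 0.112 56 [ 0.5451 -0.2064  0.1178]
[126.  31.] [[0.947, 0.296, 0.091], [0.954, 0.364, 0.121]]
[220.  31.] [[0.947, 0.066, 0.091], [0.954, 0.134, 0.123]]
[335.  31.] [[0.947, -0.213, 0.09], [0.954, -0.146, 0.122]]
[385.  31.] [[0.947, -0.334, 0.091], [0.954, -0.265, 0.122]]
[266.  91.] [[0.732, -0.061, 0.106], [0.831, 0.031, 0.221]]
[346. 200.] [[0.531, -0.213, 0.093], [0.551, -0.196, 0.123]]
[178. 206.] [[0.515, 0.182, 0.095], [0.531, 0.204, 0.124]]
[442. 220.] [[0.47, -0.457, 0.096], [0.526, -0.399, 0.114]]
[189. 286.] [[0.33, 0.152, 0.101], [0.346, 0.171, 0.124]]
```

View pics/crop.png

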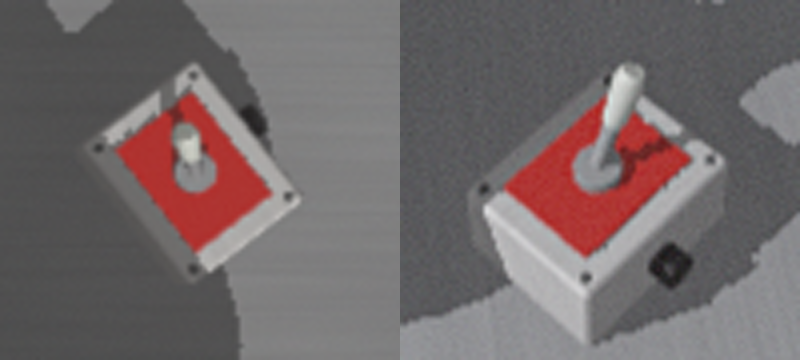

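The crop confirms the red plate on aluminium. The bat leans towards the upper-left corner, which is world (+0.79,+0.61), so the push goes along (-0.79,-0.61). Next I'll work out the approach.

```bash
cat >> h.py <<'E'
def go(x,y,z,yaw):
    "from current pose: row to (x,y,z) with tool-x at world angle yaw deg"
    from scipy.spatial.transform import Rotation as Ro
    o=manip.get_obs(); M=Ro.from_quat(o["ee_rot"]).as_matrix()
    return row(M,o["position"],x,y,z,yaw)
def row(M,p,x,y,z,yaw):
    d=M.T@(np.array([x,y,z])-p)/.15
    now=np.degrees(np.arctan2(M[1,0],M[0,0])); s=-((yaw-now+180)%360-180)/30
    return np.round([*d,s],3)
E
python3 - <<'E'
from h import *
P=np.array([.162,.604,.253]); yaw=165.; 
az=[58,42,26,10,-6,-15.98]; rr=[.60,.57,.55,.56,.59,.614]
for k,(a,r) in enumerate(zip(az,rr)):
    a=np.radians(a); c,s=np.cos(np.radians(yaw)),np.sin(np.radians(yaw))
    M=np.array([[c,s,0],[s,-c,0],[0,0,-1]])
    Q=np.array([r*np.cos(a),r*np.sin(a),.253]); ny=max(yaw-27,37.8)
    print(row(M,P,*Q,ny),Q.round(3),ny); P,yaw=Q,ny
E
```

```text
[-1.168 -0.344  0.     0.9  ] [0.318 0.509 0.253] 138.0
[-1.092 -0.16   0.     0.9  ] [0.424 0.381 0.253] 111.0
[-1.042  0.105  0.     0.9  ] [0.494 0.241 0.253] 84.0
[-0.914  0.479  0.     0.9  ] [0.551 0.097 0.253] 57.0
[-0.76   0.774  0.     0.64 ] [ 0.587 -0.062  0.253] 37.8
[-0.42  0.58  0.   -0.  ] [ 0.59  -0.169  0.253] 37.8
```

>>> carry_out:
  deltas:
    - [-0.33,-0.1,0,0.3,-1]
    - [-0.67,-0.2,0,0.6,-1]
    - [-1,-0.3,0,0.9,-1]
    - [-1,-0.3,0,0.9,-1]
  force: 40

```text
clock: 1.0
position: [0.3003, 0.5182, 0.2537]
ee_rot: [0.363, 0.932, 0.0, 0.001]
ft_force: [0.6, -0.2, 0.3]
grip_width: 0.143
grasp_force: 0.0
```

>>> carry_out:
  deltas:
    - [-0.33,-0.05,0,0.3,-1]
    - [-0.67,-0.1,0,0.6,-1]
    - [-1,-0.15,0,0.9,-1]
    - [-1,-0.15,0,0.9,-1]

```text
clock: 1.5
position: [0.3944, 0.4011, 0.2537]
ee_rot: [0.57, 0.822, 0.0, 0.001]
ft_force: [-0.5, 1.6, 0.2]
grip_width: -0.005
grasp_force: 0.0
```

>>> carry_out:
  deltas:
    - [-0.33,0.03,0,0.3,-1]
    - [-0.67,0.06,0,0.6,-1]
    - [-1,0.1,0,0.9,-1]
    - [-1,0.1,0,0.9,-1]

```text
clock: 2.0
position: [0.4608, 0.2668, 0.2537]
ee_rot: [0.745, 0.667, 0.0, 0.0]
ft_force: [-1.0, 1.5, -0.2]
grip_width: -0.001
grasp_force: 0.0
```

>>> carry_out:
  deltas:
    - [-0.33,0.2,0,0.3,-1]
    - [-0.67,0.4,0,0.6,-1]
    - [-1,0.6,0,0.9,-1]
    - [-1,0.6,0,0.9,-1]

```text
clock: 2.5
position: [0.5343, 0.1078, 0.2535]
ee_rot: [0.88, 0.475, 0.0, 0.001]
ft_force: [-0.0, -0.2, -0.8]
grip_width: -0.002
grasp_force: 0.0
```

```bash
python3 -c "
from h import *
print(go(.59,-.169,.253,37.8),manip.get_obs()['position'])"
```

```text
[-1.338  1.324  0.005  0.629] [0.53426914 0.10779085 0.2535131 ]
```

>>> carry_out:
  deltas:
    - [-0.25,0.25,0,0.2,-1]
    - [-0.5,0.5,0,0.4,-1]
    - [-0.75,0.75,0,0.63,-1]
    - [-1,1,0,0.63,-1]
    - [-1,1,0,0.63,-1]
    - [-1,1,0,0.63,-1]

```text
clock: 3.25
position: [0.5775, -0.0942, 0.2528]
ee_rot: [0.945, 0.328, -0.0, -0.001]
ft_force: [-0.3, 0.6, -0.5]
grip_width: -0.001
grasp_force: 0.0
```

```bash
python3 -c "
from h import *
print(go(.59,-.169,.127,37.8),manip.get_obs()['position'],go(.5265+.004*.79,-.218+.004*.613,.127,37.8))"
```

```text
[-0.244  0.444  0.838  0.017] [ 0.57746182 -0.09420327  0.25284604] [-0.752  0.438  0.838  0.017]
```

Move over the standoff first, then descend.

>>> carry_out:
  deltas:
    - [-0.12,0.22,0,0.02,-1]
    - [-0.24,0.44,0,0.02,-1]
    - [-0.24,0.44,0.2,0.02,-1]
    - [-0.24,0.44,0.45,0.02,-1]
    - [-0.24,0.44,0.7,0.02,-1]
    - [-0.24,0.44,0.84,0.02,-1]
    - [-0.24,0.44,0.84,0.02,-1]
    - [-0.24,0.44,0.84,0.02,-1]

```text
clock: 4.25
position: [0.5902, -0.1698, 0.1283]
ee_rot: [0.947, 0.322, 0.001, -0.0]
ft_force: [-0.1, 0.3, 0.7]
grip_width: -0.004
grasp_force: 0.0
```

```bash
python3 - <<'E'
from h import *
o=manip.get_obs(); print(o['position'],o["ft_force"],go(.5265+.004*.79,-.218+.004*.613,.127,37.8))
p=camera("side"); cv2.imwrite("pics/s2.png",cv2.resize(p["img"][170:330,180:380],None,fx=3,fy=3)[...,::-1])
E
```

```text
[ 0.59021943 -0.16977276  0.12826382] [-0.12992138  0.26609991  0.74160204] [-0.506 -0.004  0.008 -0.007]
```

View pics/s2.png

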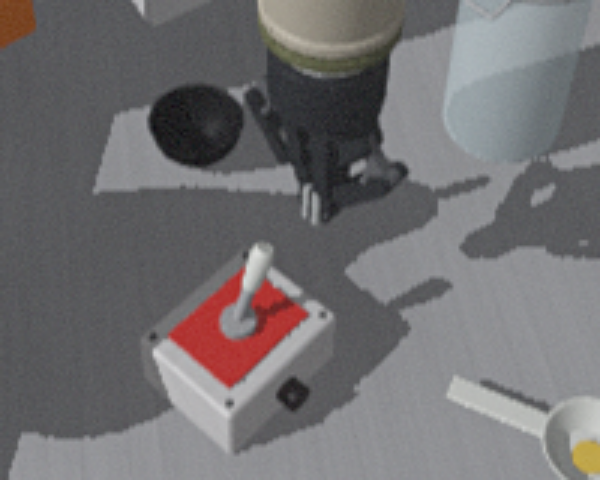

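The closed fingertips, at crop (315,210), stand behind the bat tip at (260,255), clear of everything. Pushing now.

>>> carry_out:
  deltas:
    - [-0.12,0,0.01,0,-1]
    - [-0.2,0,0.01,0,-1]
    - [-0.28,0,0.01,0,-1]
    - [-0.35,0,0.01,0,-1]
    - [-0.42,0,0.01,0,-1]
    - [-0.47,0,0.01,0,-1]
    - [-0.5,0,0.01,0,-1]
    - [-0.5,0,0.01,0,-1]
    - [-0.5,0,0.01,0,-1]

```text
clock: 5.42
position: [0.5299, -0.2165, 0.1257]
ee_rot: [0.947, 0.321, -0.0, -0.0]
ft_force: [-0.0, -0.0, 1.2]
grip_width: 0.003
grasp_force: 0.0
```

```bash
python3 - <<'E'
from h import *
o=manip.get_obs(); print(o['position'],o["ft_force"])
p=camera("side"); cv2.imwrite("pics/s3.png",cv2.resize(p["img"][170:330,180:380],None,fx=3,fy=3)[...,::-1])
E
```

```text
[ 0.52994396 -0.21647131  0.1256669 ] [-0.0355844  -0.0255763   1.16686949]
```

View pics/s3.png

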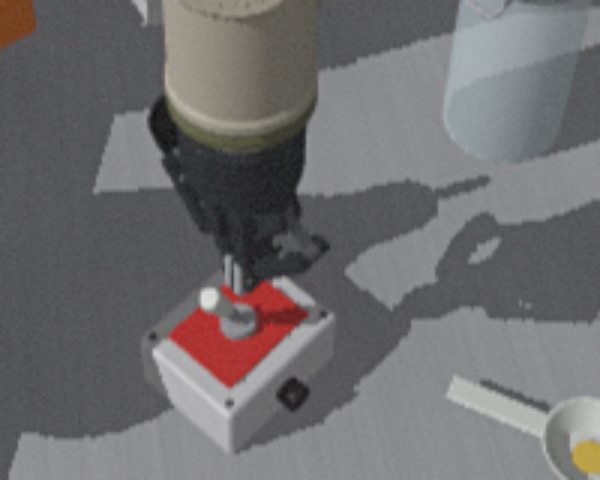

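The bat tip has snapped over to crop (210,298), on the opposite side, and the force reading is about zero. I'll back off the way I came, then rise.

>>> carry_out:
  deltas:
    - [0.1,0,0,0,-1]
    - [0.3,0,0,0,-1]
    - [0.4,0,-0.2,0,-1]
    - [0.4,0,-0.5,0,-1]
    - [0.4,0,-0.8,0,-1]
    - [0.4,0,-0.8,0,-1]
    - [0.4,0,-0.8,0,-1]

```text
clock: 6.35
position: [0.5778, -0.1792, 0.2451]
ee_rot: [0.947, 0.322, -0.0, -0.0]
ft_force: [-0.2, 0.4, -0.0]
grip_width: -0.0
grasp_force: 0.0
```

```bash
python3 - <<'E'
from h import *
o=manip.get_obs(); print(o['clock'],o['position'],o["ft_force"])
p=camera("side"); W=world(p); n=np.hypot(W[...,0]-.5265,W[...,1]+.218)<.05; m=n&(W[...,2]>.105)&(W[...,2]<.13); print(m.sum(),W[m].mean(0).round(3))
for r in boxes_of("canister",p): print(r["conf"],r["position"])
cv2.imwrite("pics/s4.png",p["img"][...,::-1])
E
```

```text
6.35 [ 0.577833   -0.17923642  0.24513042] [-0.19763549  0.40175228 -0.04129135]
65 [ 0.509 -0.236  0.116]
0.75 [0.7706, -0.0532, 0.1644]
```

View pics/s4.png

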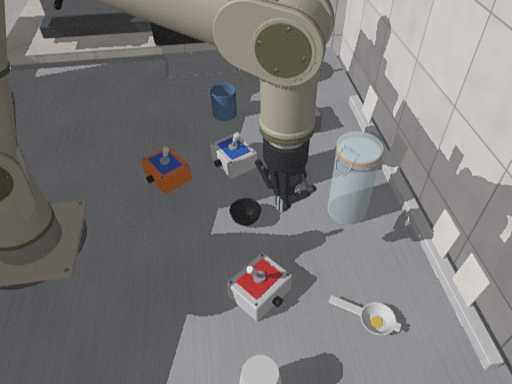

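The lamp bat, tip at (250,269), leans to the far side. The fan bat at (236,138) and the canister are unchanged, and the robot is clear.

```bash
python3 -c "
from h import *
print(ticket.hand_in())"
```

```text
the job is handed in; nothing more can be done
None
```

The heat lamp is switched on: its bat snapped to the opposite side and stayed there once the arm was clear, the fan switch and canister were left undisturbed, and the job is handed in at about 6.4 s.

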